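Square the drawing boards in the jig and lock the keeper collar

ROBOT

A 7-joint arm with a two-finger parallel gripper is mounted at the origin on the work surface. World frame = base frame: x ahead of the robot, y to its left, z up, the work surface at z = 0. Lengths are in m, angles in rad, forces in N, time in s.
With the tool pointing down it reaches from about 0.35 to 0.775 m from the base axis. Payload 3.1 kg.
Tool frame: the origin (TCP) lies at the very end of the fingers, on their centre line; the grasp point (between the pads) lies 19 mm behind it (hold_point_z is the distance from the TCP to the grasp point, in m); z points along the fingers, x is the direction in which the jaws open and shut, and the axes are right-handed (so a half turn about z gives the same grasp; the last joint's range is limited). The gripper opens to 85 mm and grips with 20 to 120 N. Pads are 22 mm wide; open, the fingers measure 114 mm over their backs; the gripper's body (76 mm by 85 mm) begins 54 mm behind the grasp point. The pads swing forward as they close: fully open they stand 13 mm farther back than shut.
Start: joints at [1.109, 0.311, 0.014, 1.512, -0.004, 1.319, -0.027], TCP at [0.224, -0.502, 0.231] pointing down, gripper open.
Joint ranges: [-2.7, 2.7], [-0.3, 1.91], [-1.27, 1.3], [0.12, 2.57], [-1.44, 4.58], [0.2, 2.03], [-3.05, 3.05]. Speed limits (rad/s): [2.79, 2.79, 3.14, 3.14, 3.14, 3.14, 3.14].

INTERFACE

Orientations are given as a rotation vector (axis times angle).
In Python, from rig import * gives the robot as it stands. The module is installed in compiled form; this text tells all that it offers.
- The arm moves only by the tool servo_tool, never from a script. Its argument "plan" is a list of rows, each a list of 5 numbers: the shift along the world's x, y, z in mm, then the turn about the world's z in degrees, then the closure, from 0 (fully open) to 1 (shut). A call has 1 to 20 rows; each row shifts and turns the commanded pose from where the row before left it; what a row does not reach is not made up. A row lasts 1/12 s, in which the tool goes at most 41.7 mm and 7.16 degrees, less where a joint would pass 70% of its speed; a pose out of reach is approached as far as the arm can. A call with a gripper value outside its range is refused whole. The fingers move at their own pace and stop on an object; the grip force is fixed at half the most. Time passes only in rows, so rows that do not move let the fingers close. It gives the time, the measured TCP pose, the force and the opening at its end, in the units of the state.
- observe(): the state, without advancing time (a new reading comes with each control period).
- grab_frame(name): name is "side" or "top"; returns the picture (480x640x3 uint8, blue, green, red); there is no depth.
- camera_params(name): a dict with "K" (3x3 intrinsics, pixels), "extrinsics" (4x4, takes a point from camera to world coordinates). Camera axes: x right, y down, z forward; pixel columns grow to the right and rows downward; lengths in m; the calibration is good to about 2 mm. A picture is of the moment at which its call begins. camera_params takes no time and is no camera call.
- close_job(): hands the job in, once; it reports no verdict.
The state is a dict: "clock": time; "joint_pos": joint angles; "joint_velocities": joint speeds; "effort": joint torques, N m; "tcp_pos": TCP position; "tool_rot": TCP orientation; "contact_force": force on the tool from outside, world axes, zero at the start; "moment": the same for the moment, N m; "width": finger opening in m.
Only numpy, scipy, OpenCV 4.12 (cv2) and the standard library are available. Lean on these libraries where they do the work, as an engineer would, in place of code of your own. Each camera call takes 0.05 s, during which the arm holds its last target. There are 200 camera calls.

TASK

Tap the untidy stack of three thin drawing boards square in the jig's inside corner, so that every board lies flat with its edges flush against both fences. Then turn the lock collar by its lever to the locked mark, lever in line with the black line and keeper tongue over the boards, and leave the stack still flush. Leave the bottles and other things on the desk as they stand.

Things in the scene. Friction and masses are not known exactly. Their poses are not given: they have to be found in the camera images.
- jig: Squaring jig screwed to the desk: grey base 8 mm thick, two aluminium fences. Origin on the desk; in jig axes (mm) the base spans x -90..110, y -135..155. Far fence: inner face x=70, y from -130 to 40. Left fence: inner face y=30, x from -50 to 70. Fences 10 thick, tops 36 above the desk. Boards lie on a raised bed, x -27..70, y -95..30, top 16 above the desk.
- collar (a joint): Captive steel lock collar on a post beside the left fence; vertical axis through collar_axis. Rad, positive counter-clockwise from above. 0 = locked mark: lever along jig +y, tongue along jig -y over the boards. Starts open at 1.0 to 2.2; travel -0.5 to 2.6, no stop at the mark. Light friction (0.12 N m); stays where left. Ring 48 mm wide, 18 to 60 mm above the desk, 26 mm cap to 68 mm.
- collar_axis (a point): Point on the collar's turning axis, 68 mm above the desk, at jig (20, 75) mm.
- lever_grip (a point): Point on the top edge of the collar's thumb lever, mid-width, 48 mm from the collar's axis. The lever is an upright bar 12 mm wide, reaching radially from the ring to 62 mm from the axis, from 43 to 68 mm above the desk; it turns with the collar.
- tongue_tip (a point): Underside of the keeper tongue at its tip, 80 mm from the collar's axis, 43 mm above the desk. The tongue is a flat steel bar 20 mm wide and 8 mm thick on the collar, on the far side from the lever; it clears the top of the flat stack of three boards by 3 mm.
- locked_mark (a point): Middle of the short black index line (16 x 4 mm) on the jig's base, at jig (20, 145) mm: the locked mark for the lever.
- board0: Loose plywood drawing board, number 1 of three alike from the bottom of the stack: 100 (x) x 130 (y) x 8 mm, about 70 g, smooth. Origin at the centre of its underside. Home, against both fences, its centre is at jig (+20, -35) mm and its axes are parallel to the jig's. They start flat on one another, each shifted 8 to 26 mm short of both fences and turned up to 0.12 rad.
- board1: Loose plywood drawing board, number 2 of three alike from the bottom of the stack: 100 (x) x 130 (y) x 8 mm, about 70 g, smooth. Origin at the centre of its underside. Home, against both fences, its centre is at jig (+20, -35) mm and its axes are parallel to the jig's. They start flat on one another, each shifted 8 to 26 mm short of both fences and turned up to 0.12 rad.
- board2: Loose plywood drawing board, number 3 of three alike from the bottom of the stack: 100 (x) x 130 (y) x 8 mm, about 70 g, smooth. Origin at the centre of its underside. Home, against both fences, its centre is at jig (+20, -35) mm and its axes are parallel to the jig's. They start flat on one another, each shifted 8 to 26 mm short of both fences and turned up to 0.12 rad.
- ink_front: Bystander: amber ink bottle, 34 mm diameter, 60 mm high, on the desk just off the jig's open -x side, near where the boards stick out. Origin at the centre of its underside.
- ink_left: Bystander: glass ink bottle, 38 mm diameter, 68 mm high, on the desk off the jig's +y side. Origin at the centre of its underside.
- tin: Bystander: round aluminium nib tin, 36 mm diameter, 32 mm high, on the desk just off the jig's open -y side. Origin at the centre of its underside.
- eraser: Bystander: white eraser, 24 x 55 x 16 mm, on the desk beyond the far fence. Origin at the centre of its underside.
- water_cup: Bystander: orange plastic cup, 74 mm diameter, 90 mm high. Origin at the centre of its underside.
- mug: Bystander: white mug, 80 mm diameter, 90 mm high, with a handle. Origin at the centre of its underside.
- fixative: Bystander: amber jar with black lid, 54 mm diameter, 100 mm high. Origin at the centre of its underside.
Not all that is in view belongs to the job. Leave any blue, grey or red look-alike of the board2 alone.

How it is judged:
By the outcome, as a careful person would: the job done as asked, in the order asked, and still so for the second after the job is handed in, with the robot touching nothing.
It also fails if it takes over 72 s, if anything falls off the work surface, if the arm or the gripper's body presses on something with over 40 N, if the wrist force passes 120 N, or if a joint passes its speed limit or range.

## Working session

There is one attempt and no reset: what is moved stays moved. The work goes in short steps, Python scripts to look and compute and a tool call to move; the robot and the scene stay as the last step left them, time stands still between calls to the robot, and variables do not carry over. Pictures are saved under pics/ and viewed, about 8 in all and at most 12, crops included, and the job is handed in when it is done.

Besides the shell and the picture viewer there is one more tool, called after "Call:" as a command line: name --pt "numbers of a row" for each row, then --argument value for the rest. servo_tool: Moves the arm, as the interface text tells. Its arguments: {"type":"object","properties":{"plan":{"type":"array","items":{"type":"array","items":{"type":"number"}}}},"required":["plan"]}

```bash
mkdir -p pics
python3 - <<'E'
from rig import *
import cv2
for n in("side","top"):
    cv2.imwrite(f"pics/{n}0.png",grab_frame(n)); c=camera_params(n); print(n,c["K"].tolist(),c["extrinsics"].round(4).tolist())
o=observe();print(o["clock"],o["tcp_pos"],o["tool_rot"],o["contact_force"])
E
```

```text
side [[490.8728520680952, 0.0, 308.8891640231938], [0.0, 490.8728520680952, 238.52332390715765], [0.0, 0.0, 1.0]] [[0.9621, -0.2009, 0.1845, 0.2832], [-0.2726, -0.6846, 0.676, -0.8118], [-0.0095, -0.7007, -0.7134, 0.9437], [0.0, 0.0, 0.0, 1.0]]
top [[538.3791451077461, 0.0, 313.3899884196562], [0.0, 538.3791451077461, 243.779146283651], [0.0, 0.0, 1.0]] [[-0.0276, -0.9818, 0.1876, 0.1747], [-0.9996, 0.0264, -0.0086, 0.0202], [0.0035, -0.1878, -0.9822, 1.6921], [0.0, 0.0, 0.0, 1.0]]
0.1 [ 0.22393885 -0.50164968  0.23034297] [-2.6347041   1.70912027  0.00280285] [-0.50728004 -0.24411142 -0.02586281]
```

View pics/top0.png

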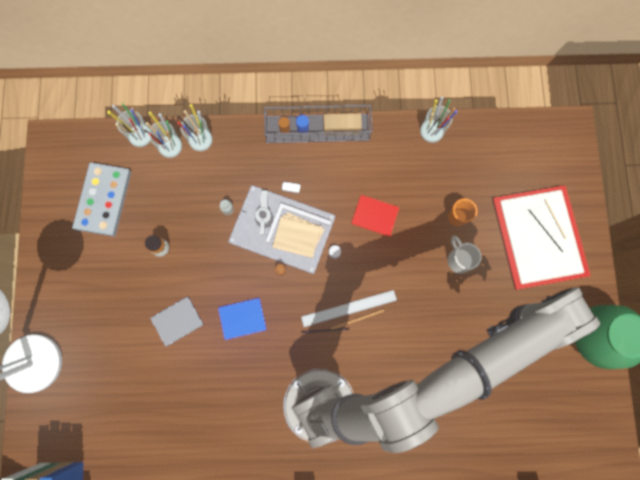

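View pics/side0.png

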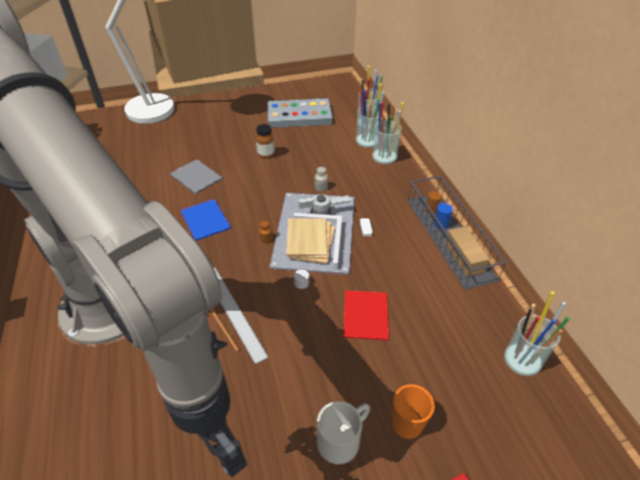

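The top view shows the jig at about (283,230) px, with the boards at (298,235), the collar at (263,215), the amber bottle at (280,268) and the tin at (335,251). I'll enlarge both views.

Run:
```python
import cv2
for n,(x,y,w,h) in {"top":(215,177,130,98),"side":(250,160,140,115)}.items():
    c=cv2.imread(f"pics/{n}0.png")[y:y+h,x:x+w]
    s=6 if n=="top" else 5
    c=cv2.resize(c,None,fx=s,fy=s,interpolation=cv2.INTER_CUBIC)
    for i in range(0,w,10): cv2.putText(c,str(x+i),(i*s,10),0,.35,(0,0,255)); cv2.line(c,(i*s,12),(i*s,18),(0,0,255))
    for i in range(10,h,10): cv2.putText(c,str(y+i),(0,i*s),0,.35,(0,0,255)); cv2.line(c,(24,i*s),(30,i*s),(0,0,255))
    cv2.imwrite(f"pics/{n}0c.png",c)
```

```text
(no output)
```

View pics/top0c.png

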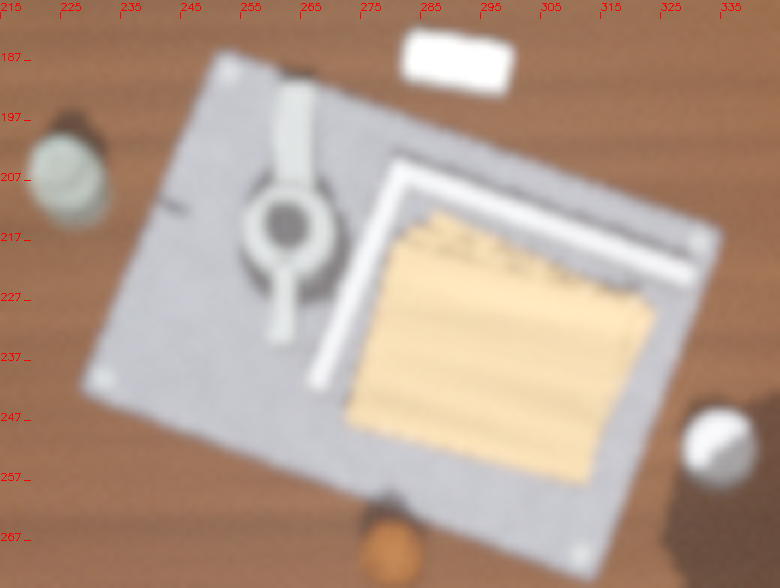

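View pics/side0c.png

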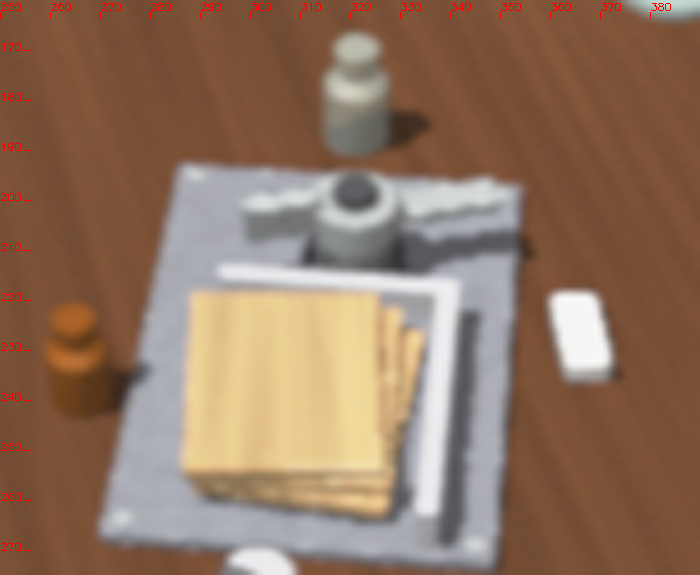

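The crops show all four jig corners, both fences, the collar with the lever pointing at the robot, and the top board. Next I'll fit poses from both views.

```bash
cat > h.py <<'E'
import numpy as np, cv2
from scipy.optimize import least_squares
from rig import *
C={n:camera_params(n) for n in("top","side")}
def proj(n,P):
    E=np.linalg.inv(C[n]["extrinsics"]);q=np.atleast_2d(P)@E[:3,:3].T+E[:3,3];q=q@C[n]["K"].T
    return q[:,:2]/q[:,2:]
def ray(n,uv,z):
    E=C[n]["extrinsics"];d=E[:3,:3]@np.linalg.inv(C[n]["K"])@np.r_[uv,1];return E[:3,3]+d*(z-E[2,3])/d[2]
def tri(ut,us): return least_squares(lambda P:np.r_[(proj("top",P)[0]-ut),(proj("side",P)[0]-us)],[.5,.1,.05])
def rigid(p,pts): # pts in mm local
    c,s=np.cos(p[2]),np.sin(p[2]);q=np.array(pts,float)/1000
    return np.c_[p[0]+c*q[:,0]-s*q[:,1],p[1]+s*q[:,0]+c*q[:,1],q[:,2]]
def fit(obs,x0):
    f=lambda p:np.concatenate([(proj(n,rigid(p,[l]))[0]-uv) for n,l,uv in obs])
    r=least_squares(f,x0,loss="soft_l1");return r.x,f(r.x).reshape(-1,2)
T=lambda u,v:(215+u/6,177+v/6)
S=lambda u,v:(250+u/5,160+v/5)
E
cat > m.py <<'E'
from h import *
J=[(110,155,8),(110,-135,8),(-90,-135,8),(-90,155,8),(75,35,36),(-50,35,36),(75,-130,36)]
t=[(220,52),(720,232),(597,580),(82,390),(400,168),(318,386),(688,276)]
s=[(520,185),(493,568),(100,538),(180,165),(448,285),(220,271),(428,515)]
obs=[("top",j,T(*a)) for j,a in zip(J,t)]+[("side",j,S(*a)) for j,a in zip(J,s)]
p,r=fit(obs,[.6,.07,-.3]);print("jig",p.round(4),r.round(1).tolist())
for n in("top","side"): print(n,fit([o for o in obs if o[0]==n],p)[0].round(4))
B=[(-50,65,40),(50,65,40),(50,-65,40),(-50,-65,40)]
bt=[(345,422),(395,235),(655,303),(585,484)]
bs=[(192,292),(378,292),(388,470),(183,470)]
b,r=fit([("top",j,T(*a)) for j,a in zip(B,bt)]+[("side",j,S(*a)) for j,a in zip(B,bs)],[.6,.05,-.3])
inj=lambda P:((np.array([[np.cos(p[2]),np.sin(p[2])],[-np.sin(p[2]),np.cos(p[2])]])@(np.array(P)[:2]-p[:2]))*1000).round(1)
print("b2",b.round(4),inj(b),b[2]-p[2],r.round(1).tolist())
for k,a,c in [("cap",(287,224),(355,188)),("leverend",(281,340),(245,200)),("tonguetip",(297,82),(497,187)),("inkf top",(390,548),(73,315)),("inkl top",(66,165),(357,45))]:
    P=tri(T(*a),S(*c));print(k,P.x.round(4),inj(P.x),P.fun.round(1))
for k,a,z in [("tin",(720,440),.032),("eraser",(458,62),.016)]: P=ray("top",T(*a),z);print(k,P.round(3),inj(P))
print("mark",inj(ray("top",T(174,206),.008)))
np.save("jig.npy",p)
E
python3 m.py
```

```text
jig [ 0.5362  0.0975 -0.3814] [[0.1, -0.6], [0.7, -0.4], [-0.4, -0.6], [0.1, -0.3], [0.3, 0.1], [-0.3, -0.0], [1.1, -0.3], [-0.4, 0.2], [0.2, -0.8], [-0.3, -0.6], [-0.5, -0.0], [-0.2, 0.4], [-0.5, 0.2], [-0.3, -0.1]]
top [ 0.5352  0.0981 -0.3798]
side [ 0.5368  0.0969 -0.3834]
b2 [ 0.5143  0.0563 -0.2856] [ -5.  -46.4] 0.09581175434744743 [[0.2, -0.7], [0.4, 0.4], [-3.0, -0.7], [0.5, -0.5], [0.0, 0.1], [0.0, 0.1], [-1.3, 0.0], [-0.2, 0.0]]
cap [0.5835 0.1603 0.0667] [20.5 75.9] [ 0.  -0.3 -0.3  0.1]
leverend [0.522  0.1636 0.0702] [-37.8  56.1] [ 0.  -0.5 -0.4  0.1]
tonguetip [0.6643 0.1555 0.0517] [ 97.3 101.5] [ 0.  -0.3 -0.3  0.1]
inkf top [0.4145 0.11   0.0623] [-117.6  -33.7] [-0.  -0.7 -0.5  0.2]
inkl top [0.6177 0.2736 0.0728] [ 10.1 193.8] [ 0.1 -0.7 -0.6  0.2]
tin [ 0.469 -0.061  0.032] [  -3.1 -172.5]
eraser [0.683 0.072 0.016] [145.5  30.6]
mark [ 19.6 146.2]
```

Call:
servo_tool --pt "11.5 31.4 0 -2.55 1" --pt "11.5 31.4 0 -2.55 1" --pt "11.5 31.4 0 -2.55 1" --pt "11.5 31.4 0 -2.55 1" --pt "11.5 31.4 0 -2.55 1" --pt "11.5 31.4 0 -2.55 1" --pt "11.5 31.4 0 -2.55 1" --pt "11.5 31.4 0 -2.55 1" --pt "11.5 31.4 0 -2.55 1" --pt "11.5 31.4 0 -2.55 1" --pt "11.5 31.4 0 -2.55 1" --pt "11.5 31.4 0 -2.55 1" --pt "11.5 31.4 0 -2.55 1" --pt "11.5 31.4 0 -2.55 1" --pt "11.5 31.4 0 -2.55 1" --pt "11.5 31.4 0 -2.55 1" --pt "11.5 31.4 0 -2.55 1" --pt "11.5 31.4 0 -2.55 1" --pt "0 0 0 0 1" --pt "0 0 0 0 1"

```text
clock: 1.77
tcp_pos: [0.4309, 0.0651, 0.2309]
tool_rot: [1.767, -2.597, -0.002]
contact_force: [0.2, 0.1, 0.2]
width: 0.0002
```

```bash
cat > st.py <<'E'
from h import *
from scipy.spatial.transform import Rotation as R
p=np.load("jig.npy");o=observe();c,s=np.cos(p[2]),np.sin(p[2])
M=np.array([[c,s],[-s,c]]);x=R.from_rotvec(o["tool_rot"]).as_matrix()
print("t",round(o["clock"],2),"tcp",o["tcp_pos"].round(4),"jig",(M@(o["tcp_pos"][:2]-p[:2])*1000).round(1),"jaw yaw",np.degrees(np.arctan2(x[1,0],x[0,0])).round(1),"tilt",x[:,2].round(3),"F",o["contact_force"].round(1),"Fjig",(M@o["contact_force"][:2]).round(1),"w",o["width"],"q",o["joint_pos"].round(2))
E
python3 st.py
python3 -c "
from h import *
from st import M,p
for k,a,z in [('b0 right-near',(388,517),.016),('left low',(205,495),.016),('b1',(388,485),.024)]: print(k,M@(ray('side',S(*a),z)[:2]-p[:2])*1000)"
```

```text
t 1.77 tcp [0.4309 0.0651 0.2309] jig [-85.6 -69.2] jaw yaw -111.5 tilt [-0.001  0.001 -1.   ] F [0.2 0.1 0.2] Fjig [0.2 0.2] w 0.00023837963905134422 q [ 0.34  0.11 -0.57  1.78  0.06  1.27 -2.2 ]
t 1.77 tcp [0.4309 0.0651 0.2309] jig [-85.6 -69.2] jaw yaw -111.5 tilt [-0.001  0.001 -1.   ] F [0.2 0.1 0.2] Fjig [0.2 0.2] w 0.00023837963905134422 q [ 0.34  0.11 -0.57  1.78  0.06  1.27 -2.2 ]
b0 right-near [  55.25775178 -115.85958323]
left low [ -38.62350791 -109.9600143 ]
b1 [  53.97511574 -101.38403771]
```

Call:
servo_tool --pt "0 0 -35 0 1" --pt "0 0 -35 0 1" --pt "0 0 -35 0 1" --pt "0 0 -35 0 1" --pt "0 0 -35 0 1" --pt "0 0 -20 0 1" --pt "0 0 -15 0 1" --pt "0 0 -7 0 1" --pt "0 0 0 0 1" --pt "0 0 0 0 1"

```text
clock: 2.6
tcp_pos: [0.4314, 0.0621, 0.0146]
tool_rot: [1.759, -2.603, 0.001]
contact_force: [0.5, -0.6, 0.6]
width: 0.0
```

```bash
python3 st.py
```

```text
t 2.6 tcp [0.4314 0.0621 0.0146] jig [-84.1 -71.8] jaw yaw -111.9 tilt [ 0.    -0.001 -1.   ] F [ 0.5 -0.6  0.6] Fjig [ 0.7 -0.3] w 5.018820493295856e-07 q [ 0.24  0.4  -0.51  2.06  0.28  0.75 -2.4 ]
```

Call:
servo_tool --pt "2.8 -1.1 0 0 1" --pt "2.8 -1.1 0 0 1" --pt "2.8 -1.1 0 0 1" --pt "2.8 -1.1 0 0 1" --pt "2.8 -1.1 0 0 1" --pt "2.8 -1.1 0 0 1" --pt "2.8 -1.1 0 0 1" --pt "2.8 -1.1 0 0 1" --pt "2.8 -1.1 0 0 1" --pt "2.8 -1.1 0 0 1" --pt "2.8 -1.1 0 0 1" --pt "2.8 -1.1 0 0 1" --pt "2.8 -1.1 0 0 1" --pt "0 0 0 0 1"

```text
clock: 3.77
tcp_pos: [0.4654, 0.0498, 0.0136]
tool_rot: [1.76, -2.599, -0.006]
contact_force: [-3.4, 2.8, 1.3]
width: -0.0001
```

```bash
python3 st.py
```

```text
t 3.77 tcp [0.4654 0.0498 0.0136] jig [-48.  -70.6] jaw yaw -111.8 tilt [-0.005  0.001 -1.   ] F [-3.4  2.8  1.3] Fjig [-4.2  1.3] w -9.068513950372394e-05 q [ 0.25  0.45 -0.49  1.98  0.29  0.79 -2.36]
```

Call:
servo_tool --pt "1.4 -0.55 0 0 1" --pt "1.4 -0.55 0 0 1" --pt "1.4 -0.55 0 0 1" --pt "1.4 -0.55 0 0 1" --pt "1.4 -0.55 0 0 1" --pt "0 0 0 0 1"

```text
clock: 4.27
tcp_pos: [0.4666, 0.0499, 0.0125]
tool_rot: [1.759, -2.59, -0.017]
contact_force: [-12.1, 6.8, 4.4]
width: 0.0001
```

```bash
python3 st.py
```

```text
t 4.27 tcp [0.4666 0.0499 0.0125] jig [-46.9 -70. ] jaw yaw -111.6 tilt [-0.015  0.003 -1.   ] F [-12.1   6.8   4.4] Fjig [-13.7   1.8] w 6.956194979771593e-05 q [ 0.26  0.46 -0.49  1.97  0.29  0.8  -2.35]
```

```bash
cat > look.py <<'E'
import sys
from h import *
def crop(n,k,x,y,w,h,s):
    f=grab_frame(n);cv2.imwrite(f"pics/{n}{k}f.png",f);c=cv2.resize(f[y:y+h,x:x+w],None,fx=s,fy=s,interpolation=cv2.INTER_CUBIC)
    return c
k=sys.argv[1]
a=crop("top",k,235,185,110,90,5);b=crop("side",k,265,190,90,90,5)
h=np.hstack([a,b]);h=cv2.resize(h,None,fx=.8,fy=.8,interpolation=cv2.INTER_AREA);cv2.imwrite(f"pics/c{k}.png",h);print(h.shape)
E
python3 look.py 1
```

```text
(360, 800, 3)
```

View pics/c1.png

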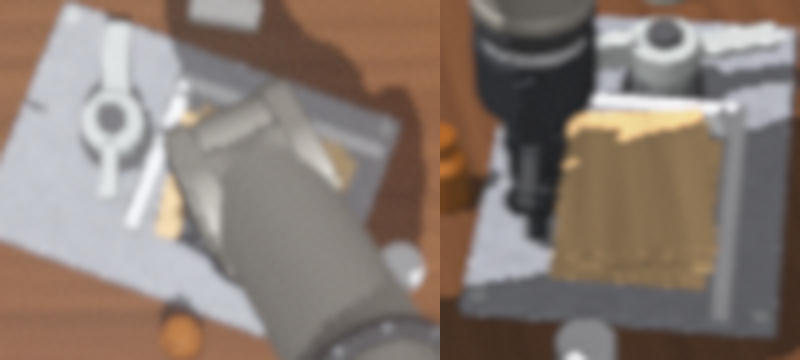

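The boards are up near the far fence, but their +y end still seems to have a small gap. I'll back off and tap nearer the left fence.

Call:
servo_tool --pt "-6 2.4 0 0 1" --pt "-6 2.4 0 0 1" --pt "4 10 1 0 1" --pt "4 10 0 0 1" --pt "4 10 0 0 1" --pt "4 10 0 0 1" --pt "0 0 0 0 1" --pt "0 0 0 0 1"

```text
clock: 5.03
tcp_pos: [0.4794, 0.0921, 0.0155]
tool_rot: [-1.762, 2.599, 0.0]
contact_force: [0.1, 0.4, 0.6]
width: -0.0
```

```bash
python3 st.py
```

```text
t 5.03 tcp [0.4794 0.0921 0.0155] jig [-50.7 -26.2] jaw yaw -111.7 tilt [ 0.001  0.001 -1.   ] F [0.1 0.4 0.6] Fjig [-0.   0.4] w -4.975245876089651e-05 q [ 0.16  0.48 -0.49  1.93  0.31  0.81 -2.45]
```

Call:
servo_tool --pt "1.4 -0.55 -0.3 0 1" --pt "1.4 -0.55 -0.3 0 1" --pt "1.4 -0.55 -0.3 0 1" --pt "1.4 -0.55 -0.3 0 1" --pt "1.4 -0.55 -0.3 0 1" --pt "1.4 -0.55 0 0 1" --pt "1.4 -0.55 0 0 1" --pt "0 0 0 0 1"

```text
clock: 5.7
tcp_pos: [0.4868, 0.0865, 0.0132]
tool_rot: [1.758, -2.599, -0.002]
contact_force: [-4.3, 0.1, 1.3]
width: -0.0003
```

```bash
python3 st.py
```

```text
t 5.7 tcp [0.4868 0.0865 0.0132] jig [-41.8 -28.6] jaw yaw -111.8 tilt [-0.004 -0.001 -1.   ] F [-4.3  0.1  1.3] Fjig [-4.1 -1.5] w -0.0002692181144395542 q [ 0.17  0.5  -0.49  1.91  0.31  0.82 -2.44]
```

Moving with low force, now at x −41.8. I'll push on to a firm stop.

Call:
servo_tool --pt "1.4 -0.55 0 0 1" --pt "1.4 -0.55 0 0 1" --pt "1.4 -0.55 0 0 1" --pt "0 0 0 0 1"

```text
clock: 6.03
tcp_pos: [0.4871, 0.0862, 0.0124]
tool_rot: [1.757, -2.593, -0.009]
contact_force: [-10.1, 1.8, 3.7]
width: -0.0001
```

```bash
python3 st.py
```

```text
t 6.03 tcp [0.4871 0.0862 0.0124] jig [-41.4 -28.7] jaw yaw -111.8 tilt [-0.011 -0.    -1.   ] F [-10.1   1.8   3.7] Fjig [-10.  -2.] w -9.584548733392106e-05 q [ 0.17  0.5  -0.49  1.9   0.31  0.82 -2.43]
```

Call:
servo_tool --pt "-7 2.8 0 0 1" --pt "-7 2.8 0 0 1" --pt "0 0 30 0 1" --pt "0 0 30 0 1" --pt "0 0 28 0 1" --pt "3 -10.4 0 6.92 1" --pt "3 -10.4 0 6.92 1" --pt "3 -10.4 0 6.92 1" --pt "3 -10.4 0 6.92 1" --pt "3 -10.4 0 6.92 1" --pt "3 -10.4 0 6.92 1" --pt "3 -10.4 0 6.92 1" --pt "3 -10.4 0 6.92 1" --pt "3 -10.4 0 6.92 1" --pt "3 -10.4 0 6.92 1" --pt "3 -10.4 0 6.92 1" --pt "3 -10.4 0 6.92 1" --pt "3 -10.4 0 6.92 1" --pt "0 0 0 0 1" --pt "0 0 0 0 1"

```text
clock: 7.7
tcp_pos: [0.5184, -0.0452, 0.1021]
tool_rot: [-3.083, 0.604, -0.003]
contact_force: [-0.5, 0.2, -0.1]
width: 0.0002
```

```bash
python3 st.py
```

```text
t 7.7 tcp [ 0.5184 -0.0452  0.1021] jig [  36.6 -139. ] jaw yaw -22.2 tilt [ 0.002  0.    -1.   ] F [-0.5  0.2 -0.1] Fjig [-0.6  0. ] w 0.0002090489252564564 q [ 0.67  0.49 -0.83  1.76  0.41  1.07 -0.69]
```

Call:
servo_tool --pt "0 0 -30 0 1" --pt "0 0 -30 0 1" --pt "0 0 -20 0 1" --pt "0 0 -8 0 1" --pt "0 0 0 0 1" --pt "1.1 2.8 0 0 1" --pt "1.1 2.8 0 0 1" --pt "1.1 2.8 0 0 1" --pt "1.1 2.8 0 0 1" --pt "1.1 2.8 0 0 1" --pt "1.1 2.8 0 0 1" --pt "1.1 2.8 0 0 1" --pt "0 0 0 0 1"

```text
clock: 8.78
tcp_pos: [0.5257, -0.024, 0.014]
tool_rot: [-3.084, 0.595, -0.001]
contact_force: [-0.3, -0.0, -0.2]
width: 0.0002
```

```bash
python3 st.py
```

```text
t 8.78 tcp [ 0.5257 -0.024   0.014 ] jig [  35.5 -116.7] jaw yaw -21.9 tilt [ 0.001  0.001 -1.   ] F [-0.3 -0.  -0.2] Fjig [-0.2 -0.1] w 0.00018840508683558017 q [ 0.56  0.62 -0.75  1.82  0.52  0.91 -0.81]
```

Call:
servo_tool --pt "0.55 1.4 0 0 1" --pt "0.55 1.4 0 0 1" --pt "0.55 1.4 0 0 1" --pt "0.55 1.4 0 0 1" --pt "0.55 1.4 0 0 1" --pt "0.55 1.4 0 0 1" --pt "0 0 0 0 1"

```text
clock: 9.37
tcp_pos: [0.5277, -0.0179, 0.0135]
tool_rot: [3.081, -0.597, -0.003]
contact_force: [-1.8, -4.5, 2.2]
width: 0.0003
```

```bash
python3 st.py
```

```text
t 9.37 tcp [ 0.5277 -0.0179  0.0135] jig [  35.  -110.2] jaw yaw -21.9 tilt [-0.002 -0.002 -1.   ] F [-1.8 -4.5  2.2] Fjig [-0.  -4.9] w 0.00033681424979335284 q [ 0.55  0.62 -0.75  1.81  0.53  0.92 -0.82]
```

Call:
servo_tool --pt "0.55 1.4 0 0 1" --pt "0.55 1.4 0 0 1" --pt "0.55 1.4 0 0 1" --pt "0 0 0 0 1"

```text
clock: 9.7
tcp_pos: [0.5277, -0.0178, 0.0132]
tool_rot: [3.074, -0.599, -0.007]
contact_force: [-5.0, -9.4, 5.8]
width: 0.0005
```

```bash
python3 st.py
```

```text
t 9.7 tcp [ 0.5277 -0.0178  0.0132] jig [  35.  -110.1] jaw yaw -22.1 tilt [-0.006 -0.008 -1.   ] F [-5.  -9.4  5.8] Fjig [ -1.1 -10.6] w 0.0004672247635694209 q [ 0.54  0.62 -0.74  1.81  0.53  0.92 -0.83]
```

Call:
servo_tool --pt "-2.5 -6 0 0 1" --pt "-1.5 -4 0 0 1" --pt "0 0 30 0 1" --pt "0 0 30 0 1" --pt "0 0 28 0 1" --pt "-4.6 7.7 0 -6.92 1" --pt "-4.6 7.7 0 -6.92 1" --pt "-4.6 7.7 0 -6.92 1" --pt "-4.6 7.7 0 -6.92 1" --pt "-4.6 7.7 0 -6.92 1" --pt "-4.6 7.7 0 -6.92 1" --pt "-4.6 7.7 0 -6.92 1" --pt "-4.6 7.7 0 -6.92 1" --pt "-4.6 7.7 0 -6.92 1" --pt "-4.6 7.7 0 -6.92 1" --pt "-4.6 7.7 0 -6.92 1" --pt "-4.6 7.7 0 -6.92 1" --pt "-4.6 7.7 0 -6.92 1" --pt "0 0 0 0 1" --pt "0 0 0 0 1"

```text
clock: 11.37
tcp_pos: [0.4666, 0.0794, 0.102]
tool_rot: [-1.767, 2.596, 0.0]
contact_force: [0.8, -0.2, 0.3]
width: 0.0001
```

```bash
python3 st.py; python3 look.py 2
```

```text
t 11.37 tcp [0.4666 0.0794 0.102 ] jig [-57.9 -42.7] jaw yaw -111.5 tilt [ 0.001  0.001 -1.   ] F [ 0.8 -0.2  0.3] Fjig [0.8 0.2] w 7.474666214333683e-05 q [ 0.24  0.33 -0.55  1.88  0.2   0.98 -2.34]
(360, 800, 3)
```

View pics/c2.png

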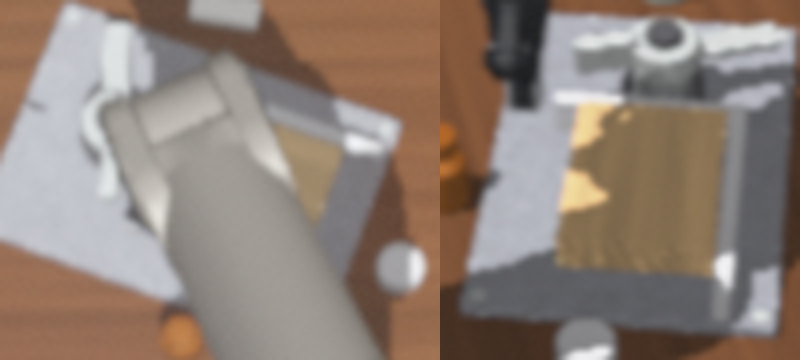

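The stack now looks square in the side view, its right edge along the fence at about px 720. I'll give it a second light tap in x.

Call:
servo_tool --pt "0 0 -30 0 1" --pt "0 0 -30 0 1" --pt "0 0 -20 0 1" --pt "0 0 -8 0 1" --pt "0 0 0 0 1" --pt "2.8 -1.1 0 0 1" --pt "2.8 -1.1 0 0 1" --pt "2.8 -1.1 0 0 1" --pt "2.8 -1.1 0 0 1" --pt "1.4 -0.55 0 0 1" --pt "1.4 -0.55 0 0 1" --pt "1.4 -0.55 0 0 1" --pt "1.4 -0.55 0 0 1" --pt "0 0 0 0 1"

```text
clock: 12.63
tcp_pos: [0.4815, 0.0723, 0.0134]
tool_rot: [1.76, -2.599, -0.004]
contact_force: [-4.5, 1.8, 1.2]
width: 0.0001
```

```bash
python3 st.py
```

```text
t 12.63 tcp [0.4815 0.0723 0.0134] jig [-41.4 -43.8] jaw yaw -111.8 tilt [-0.003  0.001 -1.   ] F [-4.5  1.8  1.2] Fjig [-4.8 -0. ] w 0.00014065850281261947 q [ 0.2   0.48 -0.49  1.93  0.3   0.81 -2.4 ]
```

Call:
servo_tool --pt "1.4 -0.55 0 0 1" --pt "1.4 -0.55 0 0 1" --pt "1.4 -0.55 0 0 1" --pt "0 0 0 0 1"

```text
clock: 12.97
tcp_pos: [0.4814, 0.0722, 0.0126]
tool_rot: [1.759, -2.593, -0.012]
contact_force: [-12.4, 5.6, 4.9]
width: 0.0
```

```bash
python3 st.py
```

```text
t 12.97 tcp [0.4814 0.0722 0.0126] jig [-41.5 -43.9] jaw yaw -111.7 tilt [-0.011  0.001 -1.   ] F [-12.4   5.6   4.9] Fjig [-13.6   0.6] w 2.317729560309267e-05 q [ 0.2   0.49 -0.49  1.92  0.3   0.81 -2.4 ]
```

Call:
servo_tool --pt "-8 3.2 0 0 1" --pt "-8 3.2 0 0 1" --pt "0 0 30 0 1" --pt "0 0 30 0 1" --pt "0 0 30 0 1" --pt "0 0 30 0 1" --pt "2.3 3 0 7.1 1" --pt "2.3 3 0 7.1 1" --pt "2.3 3 0 7.1 1" --pt "2.3 3 0 7.1 1" --pt "2.3 3 0 7.1 1" --pt "2.3 3 0 7.1 1" --pt "2.3 3 0 7.1 1" --pt "2.3 3 0 7.1 1" --pt "2.3 3 0 7.1 1" --pt "2.3 3 0 7.1 1" --pt "2.3 3 0 7.1 1" --pt "2.3 3 0 7.1 1" --pt "2.3 3 0 7.1 1" --pt "2.3 3 0 7.1 1"

```text
clock: 14.63
tcp_pos: [0.5047, 0.1174, 0.1341]
tool_rot: [3.123, -0.333, 0.004]
contact_force: [0.1, -0.9, 0.3]
width: 0.0003
```

Call:
servo_tool --pt "2.3 3 0 7.1 0.5" --pt "2.3 3 0 7.1 0.5" --pt "2.3 3 0 7.1 0.5" --pt "2.3 3 0 7.1 0.5" --pt "2.3 3 0 7.1 0.5" --pt "2.3 3 0 7.1 0.5" --pt "2.3 3 0 7.1 0.5" --pt "2.3 3 0 7.1 0.5" --pt "2.3 3 0 7.1 0.5" --pt "2.3 3 0 7.1 0.5" --pt "2.3 3 0 7.1 0.5" --pt "2.3 3 0 7.1 0.5" --pt "2.3 3 0 7.1 0.5" --pt "2.3 3 0 7.1 0.5" --pt "0 0 0 0 0.5" --pt "0 0 0 0 0.5" --pt "0 0 0 0 0.5"

```text
clock: 16.05
tcp_pos: [0.5362, 0.1595, 0.1338]
tool_rot: [2.283, 2.157, 0.0]
contact_force: [-0.4, 0.3, -0.3]
width: 0.0428
```

```bash
python3 st.py; python3 look.py 3
```

```text
t 16.05 tcp [0.5362 0.1595 0.1338] jig [-23.1  57.5] jaw yaw 86.8 tilt [ 0.001 -0.001 -1.   ] F [-0.4  0.3 -0.3] Fjig [-0.5  0.2] w 0.04275522476767678 q [ 0.45  0.72 -1.21  1.6   0.69  1.31  0.64]
(360, 800, 3)
```

View pics/c3.png

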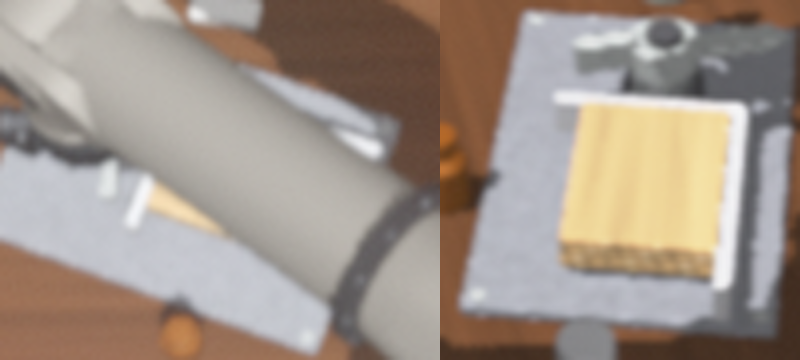

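Boards are flush on both fences in the side view: left edges at the fence, and side faces even in one plane. Now to grip the lever.

Call:
servo_tool --pt "-2 2.5 -30 0 0.5" --pt "0 0 -30 0 0.5" --pt "0 0 -15 0 0.5" --pt "0 0 -11 0 0.5" --pt "0 0 0 0 0.5" --pt "0 0 0 0 0.5"

```text
clock: 16.65
tcp_pos: [0.5341, 0.1627, 0.0482]
tool_rot: [-2.28, -2.161, -0.001]
contact_force: [0.7, 0.6, 0.5]
width: 0.0426
```

```bash
python3 st.py
```

```text
t 16.65 tcp [0.5341 0.1627 0.0482] jig [-26.2  59.8] jaw yaw 86.9 tilt [ 0.  0. -1.] F [0.7 0.6 0.5] Fjig [0.4 0.8] w 0.042642131869597 q [ 0.4   0.8  -1.13  1.7   0.79  1.17  0.57]
```

Call:
servo_tool --pt "0 0 0 0 0.8" --pt "0 0 0 0 0.9" --pt "0 0 0 0 1" --pt "0 0 0 0 1" --pt "0 0 0 0 1" --pt "0 0 0 0 1"

```text
clock: 17.15
tcp_pos: [0.5348, 0.1635, 0.0494]
tool_rot: [2.279, 2.161, 0.004]
contact_force: [0.1, 0.3, 6.0]
width: 0.0108
```

```bash
python3 st.py
python3 - <<'E'
from h import *
p=np.load("jig.npy");ax=rigid(p,[(20,75,68)])[0];o=observe();t=o["tcp_pos"]
d=t[:2]-ax[:2];r=np.hypot(*d)*1000;a0=np.degrees(np.arctan2(d[1],d[0]));print(ax,r,"lever yaw",a0,"jig angle",a0-np.degrees(p[2])-90)
e=np.degrees(p[2])+90;tot=a0-e;n=20;st=tot/n
P=[ (r*np.cos(np.radians(a0-st*i)),r*np.sin(np.radians(a0-st*i))) for i in range(n+1)]
print("turn/row",-st);print(np.diff(P,axis=0).round(1).tolist())
E
```

```text
t 17.15 tcp [0.5348 0.1635 0.0494] jig [-25.9  60.7] jaw yaw 87.0 tilt [ 0.003  0.001 -1.   ] F [0.1 0.3 6. ] Fjig [0.  0.4] w 0.010806659595671241 q [ 0.4   0.8  -1.13  1.7   0.79  1.17  0.57]
[0.58267637 0.15964292 0.068     ] 48.07713430739317 lever yaw 175.40535112273284 jig angle 107.25771769433663
turn/row -5.362885884716832
[[0.6, 4.5], [1.0, 4.4], [1.4, 4.3], [1.8, 4.1], [2.2, 3.9], [2.5, 3.7], [2.9, 3.5], [3.2, 3.2], [3.5, 2.9], [3.7, 2.5], [3.9, 2.2], [4.1, 1.8], [4.3, 1.4], [4.4, 1.0], [4.5, 0.6], [4.5, 0.2], [4.5, -0.2], [4.4, -0.7], [4.4, -1.1], [4.2, -1.5]]
```

Call:
servo_tool --pt "0.6 4.5 0 -5.4 1" --pt "1.0 4.4 0 -5.4 1" --pt "1.4 4.3 0 -5.4 1" --pt "1.8 4.1 0 -5.4 1" --pt "2.2 3.9 0 -5.4 1" --pt "2.5 3.7 0 -5.4 1" --pt "0 0 0 0 1"

```text
clock: 17.73
tcp_pos: [0.5438, 0.1893, 0.0494]
tool_rot: [-2.793, -1.438, -0.004]
contact_force: [-2.6, 0.4, 7.4]
width: 0.0108
```

```bash
python3 st.py
```

```text
t 17.73 tcp [0.5438 0.1893 0.0494] jig [-27.1  88. ] jaw yaw 54.5 tilt [ 0.002  0.001 -1.   ] F [-2.6  0.4  7.4] Fjig [-2.6 -0.6] w 0.010796265179833476 q [ 0.29  0.76 -1.    1.65  0.69  1.13  0.05]
```

Forces are small, so I'll carry on along the arc.

Call:
servo_tool --pt "2.9 3.5 0 -5.4 1" --pt "3.2 3.2 0 -5.4 1" --pt "3.5 2.9 0 -5.4 1" --pt "3.7 2.5 0 -5.4 1" --pt "3.9 2.2 0 -5.4 1" --pt "4.1 1.8 0 -5.4 1" --pt "4.3 1.4 0 -5.4 1" --pt "4.4 1.0 0 -5.4 1" --pt "4.5 0.6 0 -5.4 1" --pt "0 0 0 0 1"

```text
clock: 18.57
tcp_pos: [0.5784, 0.2093, 0.0495]
tool_rot: [-3.134, -0.162, -0.003]
contact_force: [-2.0, 3.4, 5.9]
width: 0.0108
```

```bash
python3 st.py
```

```text
t 18.57 tcp [0.5784 0.2093 0.0495] jig [ -2.5 119.5] jaw yaw 5.9 tilt [ 0.002  0.004 -1.   ] F [-2.   3.4  5.9] Fjig [-3.1  2.4] w 0.010844363968113044 q [ 0.13  0.73 -0.79  1.54  0.56  1.11 -0.68]
```

Call:
servo_tool --pt "4.5 0.1 0 -5.6 1" --pt "4.5 -0.4 0 -5.6 1" --pt "4.4 -0.9 0 -5.6 1" --pt "4.4 -1.3 0 -5.5 1" --pt "4.2 -1.7 0 -5.5 1" --pt "0 0 0 0 1" --pt "0 0 0 0 1"

```text
clock: 19.15
tcp_pos: [0.6012, 0.206, 0.0495]
tool_rot: [-3.079, 0.589, -0.005]
contact_force: [2.9, 4.7, 4.1]
width: 0.0107
```

```bash
python3 st.py; python3 look.py 4
```

```text
t 19.15 tcp [0.6012 0.206  0.0495] jig [ 19.9 124.9] jaw yaw -21.7 tilt [ 0.004  0.006 -1.   ] F [2.9 4.7 4.1] Fjig [1.  5.4] w 0.010663527054594946 q [ 0.07  0.73 -0.68  1.48  0.48  1.1  -1.08]
(360, 800, 3)
```

View pics/c4.png

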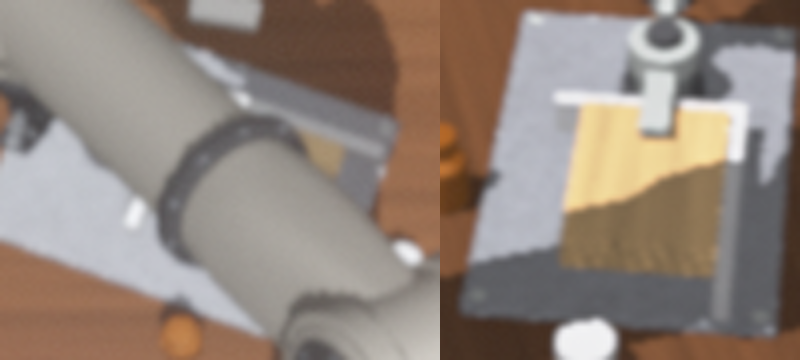

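Call:
servo_tool --pt "0 0 0 0 0.5" --pt "0 0 0 0 0.5" --pt "0 0 0 0 0.5" --pt "0 0 0 0 0.5" --pt "0 0 15 0 0.5" --pt "0 0 30 0 0.5" --pt "0 0 30 0 0.5" --pt "0 0 30 0 0.5" --pt "0 0 30 0 0.5" --pt "0 0 20 0 0.5" --pt "-15 -33 0 -2 0.5" --pt "-15 -33 0 -2 0.5" --pt "-15 -33 0 -2 0.5" --pt "-15 -33 0 -2 0.5" --pt "-15 -33 0 -2 0.5" --pt "-15 -33 0 -2 0.5" --pt "-15 -33 0 -2 0.5" --pt "-15 -33 0 -2 0.5" --pt "-15 -33 0 -2 0.5" --pt "-15 -33 0 -2 0.5"

```text
clock: 20.92
tcp_pos: [0.4483, -0.1294, 0.2027]
tool_rot: [2.933, -1.124, -0.0]
contact_force: [-0.3, -1.4, 0.1]
width: 0.043
```

Call:
servo_tool --pt "-8 -33 0 -2 0.5" --pt "-8 -33 0 -2 0.5" --pt "-8 -33 0 -2 0.5" --pt "-8 -33 0 -2 0.5" --pt "-8 -33 0 -2 0.5" --pt "-8 -33 0 -2 0.5" --pt "-8 -33 0 -2 0.5" --pt "-8 -33 0 -2 0.5" --pt "0 0 0 0 0.5" --pt "0 0 0 0 0.5"

```text
clock: 21.75
tcp_pos: [0.3835, -0.3942, 0.2019]
tool_rot: [2.745, -1.527, -0.003]
contact_force: [0.8, 1.5, -0.4]
width: 0.0426
```

```bash
python3 st.py; sed -i 's/"top",k,235,185,110,90/"top",k,215,180,130,98/; s/"side",k,265,190,90,90,5/"side",k,275,170,90,98,5/; s/fx=.8,fy=.8/fx=.72,fy=.72/' look.py; python3 look.py 5
```

```text
t 21.75 tcp [ 0.3835 -0.3942  0.2019] jig [  41.3 -513.2] jaw yaw -58.2 tilt [-0.002  0.    -1.   ] F [ 0.8  1.5 -0.4] Fjig [0.2 1.7] w 0.042596194806403476 q [ 1.09  0.36 -0.44  1.55  0.16  1.27 -0.38]
(353, 792, 3)
```

View pics/c5.png

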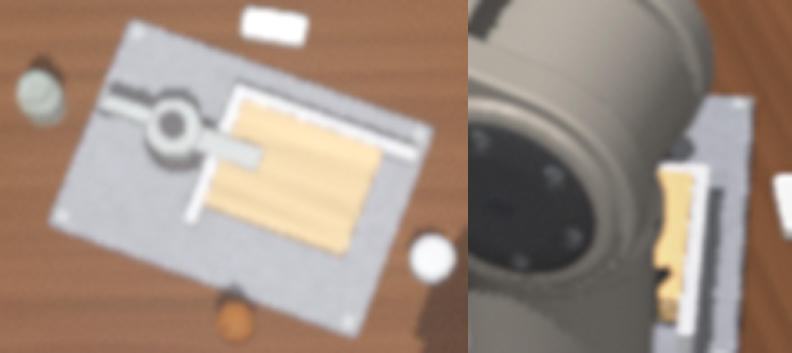

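Locked and flush by eye. To check precisely, I'll overlay the predicted locked and home outlines on the top view.

Run:
```python
from h import *
p=np.load("jig.npy");f=cv2.imread("pics/top5f.png");x,y,w,h,s=225,180,115,85,6
c=cv2.resize(f[y:y+h,x:x+w],None,fx=s,fy=s,interpolation=cv2.INTER_CUBIC)
def poly(P,col):
    q=((proj("top",rigid(p,P))-[x,y]+.5)*s*8).astype(np.int32);cv2.polylines(c,[q],True,col,1,cv2.LINE_AA,3)
poly([(14,97,68),(14,137,68),(26,137,68),(26,97,68)],(0,0,255))
poly([(10,55,51),(10,-5,51),(30,-5,51),(30,55,51)],(255,0,0))
poly([(-30,30,40),(70,30,40),(70,-100,40),(-30,-100,40)],(0,160,0))
cv2.imwrite("pics/ov.png",c)
```

```text
(no output)
```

View pics/ov.png

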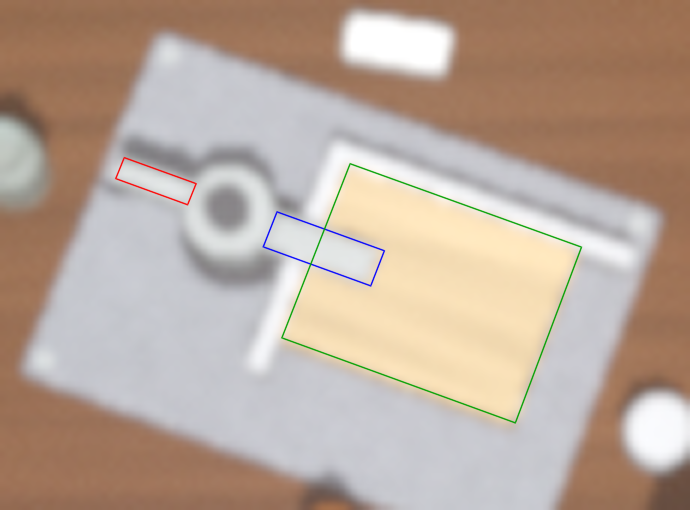

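```bash
python3 -c "
from rig import *
print(close_job())"
```

```text
the job is handed in; nothing more can be done
None
```

The stack is square in the corner, the collar is turned to the locked mark with the tongue over the boards, and the job was handed in at about 22 s.

**What I did:** I tapped the boards home with shut fingers, first toward the far fence, then the left fence, then the far fence again. At the first tap point the far-fence push jammed with the stack slightly turned, so I moved nearer the left fence and finished it there. Then I gripped the lever, swung it about 109° to the mark, released it and moved clear.

**Last checks:**
- **Push stops:** the boards stopped firmly within about 1 mm of the expected position on both sides (tool at −41.5 mm against −41 in x, −110 mm against −111 in y). Push force stayed under about 15 N.
- **Final top view:** the top board, lever and tongue match the predicted home and locked outlines to about 1 mm and 1°.
- **Bystanders:** the bottles, tin and eraser nearby look unmoved in the top view. I did not re-check the cup, mug and jar, but the arm did not work near them.
- **Lower boards:** before the lever was gripped, a clear side view showed their edges even with the top board. In the last side picture the arm hid most of the stack, so after locking they were last seen, partly in shadow, while the lever was still held.

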